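Close up the modelling-tool chest

TASK

Close up the wooden tool chest at the end of class: push both pulled-out drawers fully home with the fingertips, and only then, with both drawers in, push the standing lid over and down until it is fully shut. Only push: pick nothing up, let neither lid nor drawers slam, and leave the pottery things standing and lying around it where they are.

Things in the scene. Friction and masses are not known exactly. Their poses are not given: they have to be found in the camera images.
- chest: Low wooden tool chest, fixed to the table, 160 deep (x) x 300 wide (y) x 85 mm high without its lid. Origin: centre of its underside, on the table. Its -x side (front plane at x = -80 mm) faces the robot and has two drawers side by side; +x is the back, +y the left as seen from the robot, z up. Above the drawers is an open tray; its walls, 10 mm thick, rise to 85 mm.
- drawer_left (a joint): How far the +y drawer is pulled out along the chest's -x, m: 0 = fully home (front face flush with the chest front), limit 0.09; starts 0.03 to 0.055. Slides stiffly (about 1.2 N plus slight drag), stays where it is left.
- drawer_right (a joint): The same for the -y drawer.
- drawer_left_front (a point): Centre of the outer face of the left drawer's front, a flat upright panel 130 wide (y) x 46 mm high (10 to 56 mm above the table), 12 mm thick, with a flush round pull, nothing to grip. The point is at the chest's y = +73 mm, 35 mm above the table, and moves with the drawer; axes as the chest's. Push it towards the chest's +x.
- drawer_right_front (a point): The same for the right drawer, at y = -73 mm.
- lid (a joint): Lid angle, rad: 0 = shut, lying level on the rim; grows as it opens upwards; starts 1.2 to 1.42 (nearly upright), limit 1.7. A friction hinge holds it at any angle: it takes about 3.5 N at the push point to move it when upright, less as it comes down, and it does not fall by itself. The wooden lid weighs about 0.35 kg (hidden variation).
- lid_hinge (a point): Middle of the lid's hinge line, which runs along the chest's y at x = +80 mm, 85.5 mm above the table. Axes turn with the lid: -x runs along the lid to its free edge, +z is the normal of its outer face (up when shut, to the chest's back when upright). The lid's inner face passes through the hinge line, its outer face is 10 mm from it.
- lid_push (a point): Point on the lid's outer face, mid-width, 142 mm from the hinge line, 30 mm from the free edge: a good place to push. Axes as lid_hinge; 95.5 mm above the table when shut. Lid: flat board 172 (hinge to free edge) x 300 x 10 mm; along the free edge a lip, 10 mm thick, stands 32 mm off the inner face and when shut hangs just in front of the chest front, over the drawer tops.
- mug: White mug, 76 mm across and 85 high, standing to the left of the drawers; handle to its +y. Origin: centre of its underside, as for the others below. Leave alone.
- kiln_post: Terracotta kiln post, upright cylinder 32 mm across, 40 high, standing in front of the chest between the drawers, about 0.22 to 0.24 m from the chest's origin along its -x. Leave alone.
- brush: Brush lying beside the chest's right side. Leave alone.
- spatula: Spatula lying on the table, far left. Leave alone.
- glaze_jar: Closed jar, 70 mm across, 100 high, on the right of the table. Leave alone.
- mould: Domed plaster mould, 160 mm across, 70 high, on the left of the table. Leave alone.
- spray: Spray bottle with a trigger head, 72 mm across, 235 high, on the right of the table. Leave alone.

How it is judged:
On the way:
1. both drawers fully home while the lid still stands open (value of joint each of drawer_left, drawer_right below 0.004 m and value of joint lid above 0.9 rad), for 0.2 s.
At the end, for the whole second after the job is handed in: Both drawers within 4 mm of fully home, lid within 0.05 rad of shut, every bystander within 30 mm of where it began and at rest (value of joint each of drawer_left, drawer_right below 0.004 m and value of joint lid below 0.05 rad and distance of each of mug, kiln_post, brush, spatula, glaze_jar, mould, spray from where it was at the start of the episode below 0.03 m and linear speed of each of mug, kiln_post, brush, spatula, glaze_jar, mould, spray below 0.02 m/s); the robot touches nothing.
It fails at once if the lid is brought down (below 0.9 rad) while a drawer is out by more than 10 mm (value of joint lid below 0.9 rad and value of joint any of drawer_left, drawer_right above 0.01 m).
It fails at once if the lid slams (faster than 2.5 rad/s) (velocity of joint lid below -2.5 rad/s).
It fails at once if a drawer slams (faster than 0.6 m/s) (velocity of joint any of drawer_left, drawer_right below -0.6 m/s).
It fails at once if a bystander is lifted, carried or pushed away by more than 30 mm (distance of any of mug, kiln_post, brush, spatula, glaze_jar, mould, spray from where it was at the start of the episode above 0.03 m).
It fails at once if a bystander is picked up off the table by more than 15 mm (height (world z) of any of mug, kiln_post, brush, spatula, glaze_jar, mould, spray above 0.015 m).
It also fails if it takes over 64 s, if anything falls off the work surface, if the arm or the gripper's body presses on something with over 40 N, if the wrist force passes 120 N, or if a joint passes its speed limit or range.

ROBOT

A 6-joint arm with a two-finger parallel gripper is mounted at the origin on the work surface. World frame = base frame: x ahead of the robot, y to its left, z up, the work surface at z = 0. Lengths are in m, angles in rad, forces in N, time in s.
With the tool pointing down it reaches from about 0.3 to 0.875 m from the base axis. Payload 6.4 kg.
Tool frame: the origin (TCP) lies midway between the tips of the shut fingers; the grasp point (between the pads) lies 19 mm behind it; x points along the fingers, y is the direction in which the jaws open and shut, and the axes are right-handed (so a half turn about x gives the same grasp; the last joint's range is limited). The gripper opens to 85 mm and grips with 20 to 120 N. Pads are 22 mm wide; open, the fingers measure 114 mm over their backs; the gripper's body (76 mm by 85 mm) begins 54 mm behind the grasp point. The pads swing forward as they close: fully open they stand 13 mm farther back than shut.
Start: joints at [1.127, 0.181, 1.607, -0, 1.354, -0.206], TCP at [0.135, 0.559, 0.192] pointing down, gripper open.
Joint ranges: [-2.99, 2.99], [-0.89, 2.07], [0.3, 2.58], [-1.14, 4.28], [0, 2.63], [-3.12, 3.12]. Speed limits (rad/s): [2.57, 2.57, 3.01, 3.14, 3.14, 3.14].

INTERFACE

Orientations are given as a unit quaternion [w, x, y, z].
In Python, from bench import ctrl gives the robot as it stands.
- The arm moves only by the tool step_arm, never from a script. Its argument "motion" is a list of rows, each a list of 7 numbers: the shift along the tool's x, y, z in mm, then the turn, a rotation vector about the tool's x, y, z in degrees, then the closure in counts, from 0 (fully open) to 255 (shut). In form: [[tx, ty, tz, rx, ry, rz, hand], ...]. A call has 1 to 10 rows; each row is the pose to reach, as a shift and turn from the pose commanded when the call began, along the tool's axes at that moment; what a row does not reach only later rows make up. A row lasts 1/8 s, in which the tool goes at most 62.5 mm and 10.7 degrees, less where a joint would pass 70% of its speed; a pose out of reach is approached as far as the arm can. A call with a gripper value outside its range is refused whole. The fingers move at their own pace and stop on an object; the grip force is fixed at half the most. Time passes only in rows, so rows that repeat a pose let the fingers close. It gives the time, the measured TCP pose, the force and the opening at its end, in the units of the state.
- ctrl.get_obs(): the state, without advancing time (a new reading comes with each control period).
- ctrl.camera(name): name is "scene" or "top"; returns (picture, depth): 420x560x3 uint8, red, green, blue; 420x560 float32, m along the optical axis (not along the pixel's ray), 0 where there is no reading.
- ctrl.camera_info(name): a dict with "fx", "fy", "cx", "cy" (pixels), "T" (4x4, takes a point from camera to world coordinates). Camera axes: x right, y down, z forward; pixel columns grow to the right and rows downward; lengths in m; the calibration is good to about 2 mm. A picture is of the moment at which its call begins. camera_info takes no time and is no camera call.
- ctrl.hand_in(): hands the job in, once; it reports no verdict.
The state is a dict: "time_s": time; "q": joint angles; "dq": joint speeds; "joint_efforts": joint torques, N m; "eef_pos": TCP position; "eef_rot": TCP orientation; "wrist_force": force on the tool from outside, world axes, zero at the start; "torque": the same for the moment, N m; "opening": opening from 0.0 (shut) to 1.0 (fully open).
Only numpy, scipy, OpenCV 4.12 (cv2) and the standard library are available. Lean on these libraries where they do the work, as an engineer would, in place of code of your own. Each camera call takes 0.05 s, during which the arm holds its last target. There are 200 camera calls.

## Working session

There is one attempt and no reset: what is moved stays moved. The work goes in short steps, Python scripts to look and compute and a tool call to move; the robot and the scene stay as the last step left them, time stands still between calls to the robot, and variables do not carry over. Pictures are saved under pics/ and viewed, about 8 in all and at most 12, crops included, and the job is handed in when it is done.

Besides the shell and the picture viewer there is one more tool, called after ">>>" in YAML: its name, and indented under it one key for each argument. step_arm: Moves the arm, as the interface text tells. Its arguments: {"type":"object","properties":{"motion":{"type":"array","items":{"type":"array","items":{"type":"number"}}}},"required":["motion"]}

```bash
mkdir -p pics; cat > h.py <<'E'
import numpy as np, cv2
from bench import ctrl
def pts(name):
    im,d=ctrl.camera(name); K=ctrl.camera_info(name)
    v,u=np.mgrid[:420,:560]
    P=np.stack([(u-K["cx"])/K["fx"]*d,(v-K["cy"])/K["fy"]*d,d,np.ones_like(d)],-1)@np.array(K["T"]).T
    return im,d,P[...,:3],K
def save(im,f): cv2.imwrite("pics/"+f,im[...,::-1])
E
python3 - <<'E'
from h import *
for n in("top","scene"):
    im,d,P,K=pts(n); save(im,n+"0.png"); np.savez(n+"0.npz",im=im,P=P,d=d)
    print(n,np.round(K["T"],3).tolist(),K["fx"],(d==0).mean())
o=ctrl.get_obs();print(o["eef_pos"],o["eef_rot"],o["time_s"],o["opening"])
E
```

```text
top [[0.01, -0.991, 0.135, 0.337], [-1.0, -0.012, -0.011, 0.012], [0.013, -0.135, -0.991, 1.35], [0.0, 0.0, 0.0, 1.0]] 491.0763690690934 0.003915816326530612
scene [[0.846, 0.434, -0.311, 0.826], [0.534, -0.682, 0.5, -0.481], [0.004, -0.589, -0.808, 0.874], [0.0, 0.0, 0.0, 1.0]] 395.42300836019075 0.003996598639455782
[0.13518432 0.55832033 0.19158963] [ 0.70194584  0.08331818  0.70228958 -0.08437686] 0.1 1.001399705049874
```

View pics/top0.png

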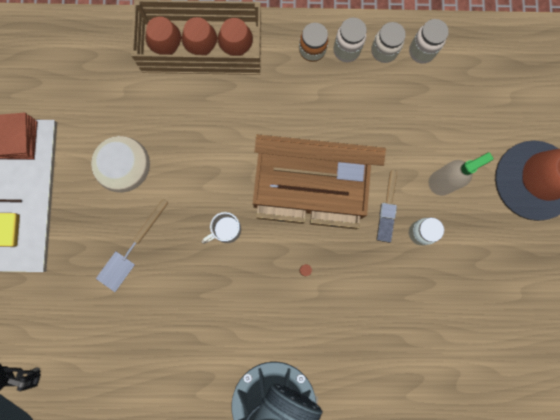

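View pics/scene0.png

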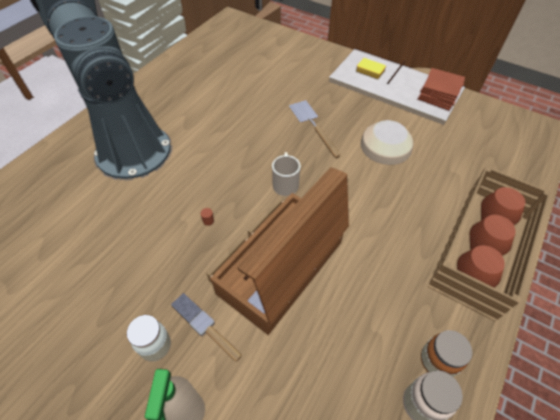

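The top view shows the chest at about (312,180), with the lid standing at the back (320,150). The drawers are out at (281,214) and (334,219), the mug is at (225,228) and the post at (305,270). Next I'll measure these by depth.

```bash
python3 - <<'E'
from h import *
z=np.load("top0.npz");P=z["P"];im=z["im"]
v,u=np.mgrid[:420,:560]
roi=(u>235)&(u<400)&(v>125)&(v<240)
m=roi&(abs(P[...,2]-.085)<.006)
# front rim line: for each column lowest row of rim
c,(w),a=cv2.minAreaRect(P[m][:,:2].astype(np.float32)*1000);print("rim",c,w,a)
fr=[]
for col in range(258,366):
    r=np.where(m[:,col])[0]
    if len(r): fr.append(P[r.max(),col])
fr=np.array(fr); l=cv2.fitLine(fr[:,:2].astype(np.float32),cv2.DIST_HUBER,0,.001,.001).ravel();print("front line",l)
yaw=np.arctan2(-l[2],-l[3]) if 0 else np.arctan2(l[3],l[2]); print(np.degrees(yaw))
yaw-=np.pi/2
while yaw>np.pi/2: yaw-=np.pi
while yaw<-np.pi/2: yaw+=np.pi
ex=np.array([np.cos(yaw),np.sin(yaw)]);ey=np.array([-ex[1],ex[0]])
q=P[m][:,:2]; s=q@ex;t=q@ey
print("yaw",np.degrees(yaw),"x",np.percentile(s,[0,.5,99,100]),"t",np.percentile(t,[0,.5,99.5,100]), "front s",np.median(fr[:,:2]@ex))
tm=(np.percentile(t,.5)+np.percentile(t,99.5))/2; sf=np.median(fr[:,:2]@ex)
o=ex*(sf+.08)+ey*tm;print("chest",o)
# everything in chest frame
L=(P[...,:2]-o)@np.stack([ex,ey],1)
np.savez("chest.npz",o=o,ex=ex,ey=ey)
for n,sg in(("L",1),("R",-1)):
    k=roi&(abs(L[...,1]-sg*.073)<.055)&(abs(P[...,2]-.056)<.007)&(L[...,0]<-.082)&(L[...,0]>-.2)
    print(n,k.sum(),np.percentile(L[k][:,0],[0,2,10,50]))
k=(P[...,2]>.11)&roi
print("lid n",k.sum());A=np.c_[L[k],P[k][:,2]]
top=A[A[:,2]>A[:,2].max()-.01];print("lid zmax",A[:,2].max(),"x range",np.percentile(top[:,0],[1,50,99]),"y",np.percentile(A[:,1],[1,99]))
for n,(x,y) in dict(post=(305,270),mug=(225,228),jar=(428,231)).items():
    k=(abs(u-x)<22)&(abs(v-y)<22)&(P[...,2]>.03); A=np.c_[L[k],P[k]];
    print(n,np.round(A.min(0),3),np.round(A.max(0),3))
z=np.load("scene0.npz");Q=z["P"];LL=(Q[...,:2]-o)@np.stack([ex,ey],1)
k=(LL[...,0]>-.05)&(LL[...,0]<.12)&(abs(LL[...,1])<.14)&(Q[...,2]>.1)
A=np.c_[LL[k][:,0],Q[k][:,2]];c=A.mean(0);w,V=np.linalg.eigh(np.cov(A.T));print("lid face",k.sum(),c,V[:,1],"ang",np.degrees(np.arctan2(abs(V[1,1]),-V[0,1]*np.sign(V[1,1]))),w)
E
```

```text
rim (535.3582153320312, -68.95172119140625) (336.39776611328125, 222.72300720214844) 84.59130859375
front line [ 0.09024516  0.9959196   0.5112199  -0.07141908]
-7.9529333
yaw 82.047066 x [-0.16260683 -0.16126901  0.16461773  0.17079262] t [-0.6576975  -0.65355161 -0.42876213 -0.42123412] front s -0.01923003726525291
chest [ 0.54436017 -0.01468875]
L 225 [-0.19986418 -0.19718458 -0.18739037 -0.13879513]
R 612 [-0.19978688 -0.19703262 -0.18680934 -0.13033198]
lid n 2476
lid zmax 1.3501843217553628 x range [-0.0023234 -0.0023234 -0.0023234] y [-0.11482005  0.20864087]
post [-0.104  0.165  0.337 -0.093  0.032] [-0.002  0.209  0.368  0.012  1.35 ]
mug [-0.002  0.065  0.337  0.012  0.03 ] [0.188 0.209 0.5   0.192 1.35 ]
jar [-0.422 -0.     0.337 -0.429  0.03 ] [-0.002  0.209  0.492  0.012  1.35 ]
lid face 2698 [0.01285695 0.21000947] [-0.09864222  0.99512296] ang 84.33901099704649 [0.00137486 0.0022606 ]
```

```bash
cat > m.py <<'E'
from h import *
z=np.load("top0.npz");P=z["P"].copy();P[z["d"]==0]=np.nan
v,u=np.mgrid[:420,:560]
roi=(u>235)&(u<400)&(v>125)&(v<240)
m=roi&(abs(P[...,2]-.085)<.006)&(v>150)
fr=[]
for col in range(258,366):
    r=np.where(m[:,col])[0]
    if len(r): fr.append(P[r.max(),col])
fr=np.array(fr); l=cv2.fitLine(fr[:,:2].astype(np.float32),cv2.DIST_HUBER,0,.001,.001).ravel();print("front line",l)
if l[1]<0:l=-l
ey=l[:2]/np.hypot(*l[:2]);ex=np.array([ey[1],-ey[0]])
if 1:
    q=P[m][:,:2];s=q@ex;t=q@ey;sf=np.median(fr[:,:2]@ex);k=(s>sf-.005)&(s<sf+.11)
    t=t[k];tl=np.percentile(t,[.3,99.7]);print("width",np.diff(tl))
    o=ex*(sf+.08)+ey*tl.mean();print("yaw",np.degrees(np.arctan2(ex[1],ex[0])),"chest",o)
np.savez("chest.npz",o=o,ex=ex,ey=ey)
L=(P[...,:2]-o)@np.stack([ex,ey],1)
for n,sg in(("L",1),("R",-1)):
    k=roi&(abs(L[...,1]-sg*.073)<.055)&(abs(P[...,2]-.056)<.007)&(L[...,0]<-.082)&(L[...,0]>-.16)
    print(n,k.sum(),np.percentile(L[k][:,0],[0,2,10,50]))
    for b in(-.04,0,.04):
        kk=k&(abs(L[...,1]-sg*.073-b)<.015);print("  ",np.percentile(L[kk][:,0],2))
for n,(x,y) in dict(post=(305,270),mug=(225,228),jar=(428,231),spray=(455,178)).items():
    k=(abs(u-x)<24)&(abs(v-y)<24)&(P[...,2]>.03); A=np.c_[L[k],P[k]]
    print(n,np.round(A.min(0),3),np.round(A.max(0),3))
z=np.load("scene0.npz");Q=z["P"].copy();Q[z["d"]==0]=np.nan
for nm,X in(("top",P),("scene",Q)):
    LL=(X[...,:2]-o)@np.stack([ex,ey],1)
    k=(LL[...,0]>-.05)&(LL[...,0]<.14)&(abs(LL[...,1])<.14)&(X[...,2]>.1)
    A=np.c_[LL[k],X[k][:,2]]
    for z0 in np.arange(.1,.3,.02):
        b=A[(A[:,2]>=z0)&(A[:,2]<z0+.02)]
        if len(b)>5: print(nm,round(z0,2),len(b),np.round(np.percentile(b[:,0],[2,50,98]),4))
E
python3 m.py
```

```text
front line [ 0.09024516  0.9959196   0.5112199  -0.07141908]
width [0.29943332]
yaw -5.1777115 chest [ 0.58964072 -0.09207303]
L 189 [-0.11242985 -0.11208219 -0.11127848 -0.10637499]
   -0.11193488101650816
   -0.11212786920421138
   -0.11206624044250688
R 190 [-0.1129075  -0.11225724 -0.11157845 -0.10652533]
   -0.11247736461048793
   -0.11175782810697447
   -0.11194130795243706
post [-0.251 -0.022  0.339 -0.093  0.032] [-0.222  0.007  0.368 -0.064  0.046]
mug [-0.194  0.177  0.421  0.097  0.03 ] [-0.111  0.271  0.5    0.195  0.092]
jar [-0.138 -0.348  0.424 -0.429  0.03 ] [-0.07  -0.279  0.492 -0.361  0.106]
spray [ 0.007 -0.398  0.564 -0.491  0.031] [ 0.078 -0.328  0.634 -0.422  0.241]
top 0.22 7 [0.0165 0.0167 0.017 ]
top 0.24 2238 [0.0154 0.0352 0.0552]
scene 0.1 472 [0.0844 0.0869 0.0893]
scene 0.12 505 [0.0804 0.0829 0.0854]
scene 0.14 529 [0.0765 0.079  0.0813]
scene 0.16 564 [0.0725 0.0749 0.0773]
scene 0.18 579 [0.0686 0.071  0.0733]
scene 0.2 621 [0.0648 0.0671 0.0696]
scene 0.22 668 [0.0607 0.063  0.0656]
scene 0.24 3019 [0.0177 0.0427 0.0609]
```

Chest: yaw -5.2°, origin (0.590, -0.092). Both drawers are about 32 mm out and the lid is at about 1.37 rad. Next I'll traverse to above the space in front of the left drawer, closing the hand and aligning it with the chest.

>>> step_arm:
  motion:
    - [0, -476, 426, -8.4, 0, 0, 255]
    - [0, -476, 426, -8.4, 0, 0, 255]
    - [0, -476, 426, -8.4, 0, 0, 255]
    - [0, -476, 426, -8.4, 0, 0, 255]
    - [0, -476, 426, -8.4, 0, 0, 255]
    - [0, -476, 426, -8.4, 0, 0, 255]
    - [0, -476, 426, -8.4, 0, 0, 255]
    - [0, -476, 426, -8.4, 0, 0, 255]
    - [0, -476, 426, -8.4, 0, 0, 255]
    - [0, -476, 426, -8.4, 0, 0, 255]

```text
time_s: 1.35
eef_pos: [0.4313, 0.006, 0.1924]
eef_rot: [0.707, 0.032, 0.706, -0.032]
wrist_force: [1.6, 1.1, 0.6]
opening: -0.004
```

```bash
cat >> h.py <<'E'
def st():
    from scipy.spatial.transform import Rotation as R
    c=np.load("chest.npz");o=ctrl.get_obs();p=o["eef_pos"];q=o["eef_rot"]
    M=R.from_quat([q[1],q[2],q[3],q[0]]).as_matrix()
    d=p[:2]-c["o"];ex,ey=c["ex"],c["ey"]
    print("t",round(o["time_s"],2),"chest xyz",np.round([d@ex,d@ey,p[2]],4),"tool z yaw off",np.round(np.degrees(np.arctan2(M[:2,2]@ey,M[:2,2]@ex)),2),"x",np.round(M[:,0],3),"F",np.round(o["wrist_force"],1),"open",round(o["opening"],2))
E
python3 -c "from h import *;st()"
```

```text
t 1.35 chest xyz [-0.1666  0.0834  0.1924] tool z yaw off -0.08 x [ 0.  0. -1.] F [1.6 1.1 0.6] open -0.0
```

>>> step_arm:
  motion:
    - [60, 0, 0, 0, 0, 0, 255]
    - [120, 0, 0, 0, 0, 0, 255]
    - [157, 0, 0, 0, 0, 0, 255]
    - [157, 0, 0, 0, 0, 0, 255]
    - [157, 0, 0, 0, 0, 0, 255]

```text
time_s: 1.98
eef_pos: [0.4319, 0.0078, 0.0367]
eef_rot: [0.707, 0.032, 0.706, -0.032]
wrist_force: [0.2, -0.6, 0.5]
opening: -0.0
```

```bash
python3 -c "from h import *;st()"
```

```text
t 1.98 chest xyz [-0.1662  0.0852  0.0367] tool z yaw off -0.04 x [ 0.002 -0.    -1.   ] F [ 0.2 -0.6  0.5] open -0.0
```

>>> step_arm:
  motion:
    - [0, -6, 15, 0, 0, 0, 255]
    - [0, -12, 30, 0, 0, 0, 255]
    - [0, -12, 39, 0, 0, 0, 255]
    - [0, -12, 46, 0, 0, 0, 255]
    - [0, -12, 53, 0, 0, 0, 255]
    - [0, -12, 60, 0, 0, 0, 255]
    - [0, -12, 66, 0, 0, 0, 255]
    - [0, -12, 71, 0, 0, 0, 255]
    - [0, -12, 73, 0, 0, 0, 255]
    - [0, -12, 73, 0, 0, 0, 255]

```text
time_s: 3.22
eef_pos: [0.5024, -0.0106, 0.0353]
eef_rot: [0.706, 0.032, 0.706, -0.032]
wrist_force: [-0.6, 1.0, -0.2]
opening: -0.006
```

```bash
python3 -c "from h import *;st()"
```

```text
t 3.23 chest xyz [-0.0943  0.0733  0.0353] tool z yaw off -0.05 x [-0.  0. -1.] F [-0.6  1.  -0.2] open -0.01
```

>>> step_arm:
  motion:
    - [0, 0, 2, 0, 0, 0, 255]
    - [0, 0, 4, 0, 0, 0, 255]
    - [0, 0, 4, 0, 0, 0, 255]

```text
time_s: 3.6
eef_pos: [0.5046, -0.0107, 0.0351]
eef_rot: [0.705, 0.032, 0.708, -0.032]
wrist_force: [-7.2, 0.3, 5.7]
opening: -0.002
```

```bash
python3 - <<'E'
from h import *
st()
im,d,P,K=pts("top");save(cv2.resize(im[120:260,230:400],None,fx=4,fy=4),"t1.png")
E
```

```text
t 3.6 chest xyz [-0.0921  0.0734  0.0351] tool z yaw off -0.03 x [-0.004  0.    -1.   ] F [-7.2  0.3  5.7] open -0.0
```

View pics/t1.png

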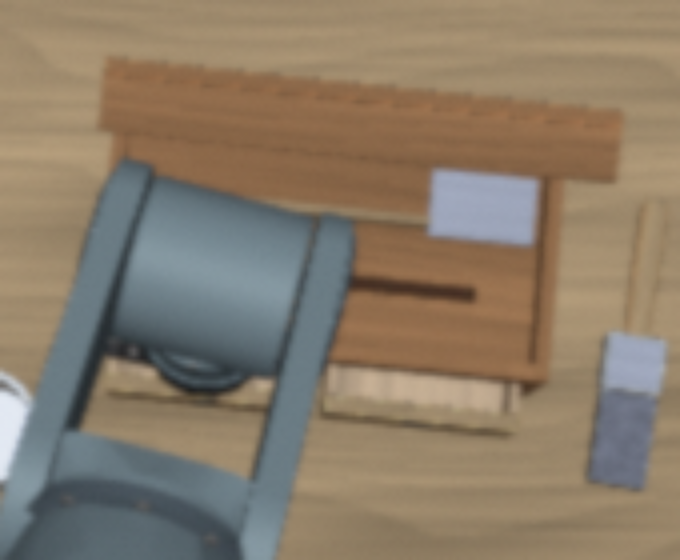

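The crop seems to show the left drawer's light strip (about (200,390)) still sticking out past the chest front, so I'll measure it.

```bash
cat > dr.py <<'E'
from h import *
st()
c=np.load("chest.npz")
for n in ("top","scene"):
  im,d,P,K=pts(n);P[d==0]=np.nan
  L=(P[...,:2]-c["o"])@np.stack([c["ex"],c["ey"]],1)
  for y in(.13,.12,.11,.09,.073,.05,.02,-.02,-.05,-.073,-.1,-.12,-.13):
    k=(abs(L[...,1]-y)<.006)&(L[...,0]<-.05)&(L[...,0]>-.14)&(P[...,2]>.045)&(P[...,2]<.1)
    A=np.c_[L[k][:,0],P[k][:,2]];A=A[A[:,0].argsort()]
    print(n,y,len(A),[tuple(a) for a in np.round(A[::max(1,len(A)//7)],3).tolist()][:7])
E
python3 dr.py
```

```text
t 3.65 chest xyz [-0.0921  0.0734  0.0351] tool z yaw off -0.03 x [-0.004  0.    -1.   ] F [-7.5  0.3  4.8] open 0.0
top 0.13 26 [(-0.112, 0.057), (-0.111, 0.054), (-0.108, 0.055), (-0.106, 0.058), (-0.105, 0.053), (-0.103, 0.052), (-0.101, 0.053)]
top 0.12 18 [(-0.112, 0.052), (-0.111, 0.058), (-0.11, 0.057), (-0.108, 0.06), (-0.108, 0.056), (-0.106, 0.058), (-0.105, 0.057)]
top 0.11 22 [(-0.112, 0.052), (-0.111, 0.054), (-0.11, 0.057), (-0.109, 0.051), (-0.106, 0.055), (-0.104, 0.056), (-0.102, 0.057)]
top 0.09 9 [(-0.112, 0.055), (-0.112, 0.048), (-0.112, 0.045), (-0.11, 0.055), (-0.11, 0.054), (-0.11, 0.056), (-0.109, 0.054)]
top 0.073 7 [(-0.113, 0.046), (-0.112, 0.046), (-0.112, 0.059), (-0.111, 0.058), (-0.111, 0.052), (-0.111, 0.055), (-0.11, 0.055)]
top 0.05 16 [(-0.112, 0.057), (-0.111, 0.058), (-0.109, 0.057), (-0.108, 0.054), (-0.106, 0.057), (-0.105, 0.053), (-0.105, 0.056)]
top 0.02 2 [(-0.061, 0.061), (-0.053, 0.063)]
top -0.02 82 [(-0.112, 0.056), (-0.107, 0.059), (-0.101, 0.057), (-0.08, 0.055), (-0.075, 0.085), (-0.065, 0.064), (-0.058, 0.06)]
top -0.05 75 [(-0.112,
[... 1672 characters left out ...]
, 0.068), (-0.066, 0.066)]
scene -0.05 85 [(-0.108, 0.059), (-0.102, 0.057), (-0.098, 0.058), (-0.074, 0.086), (-0.069, 0.085), (-0.069, 0.082), (-0.065, 0.065)]
scene -0.073 88 [(-0.107, 0.058), (-0.101, 0.06), (-0.098, 0.05), (-0.075, 0.085), (-0.07, 0.086), (-0.069, 0.076), (-0.066, 0.065)]
scene -0.1 112 [(-0.109, 0.056), (-0.101, 0.057), (-0.078, 0.087), (-0.071, 0.084), (-0.069, 0.081), (-0.065, 0.067), (-0.057, 0.064)]
scene -0.12 118 [(-0.109, 0.056), (-0.101, 0.057), (-0.098, 0.046), (-0.073, 0.085), (-0.069, 0.078), (-0.067, 0.067), (-0.06, 0.063)]
scene -0.13 116 [(-0.109, 0.057), (-0.101, 0.058), (-0.079, 0.085), (-0.071, 0.086), (-0.069, 0.087), (-0.066, 0.066), (-0.058, 0.065)]
```

The drawer front still reads -0.112, although the TCP reads -0.092. I'll check in the scene view.

```bash
python3 - <<'E'
from h import *
im,d,P,K=pts("scene");save(cv2.resize(im[120:330,160:400],None,fx=3,fy=2.8),"s1.png")
T=np.array(K["T"]);p=ctrl.get_obs()["eef_pos"]
c=np.linalg.inv(T)@np.r_[p,1];print("tcp pix",c[0]/c[2]*K["fx"]+K["cx"],c[1]/c[2]*K["fy"]+K["cy"],c[2])
E
```

```text
tcp pix 269.7958381103854 219.90523262516479 1.0130775452321568
```

View pics/s1.png

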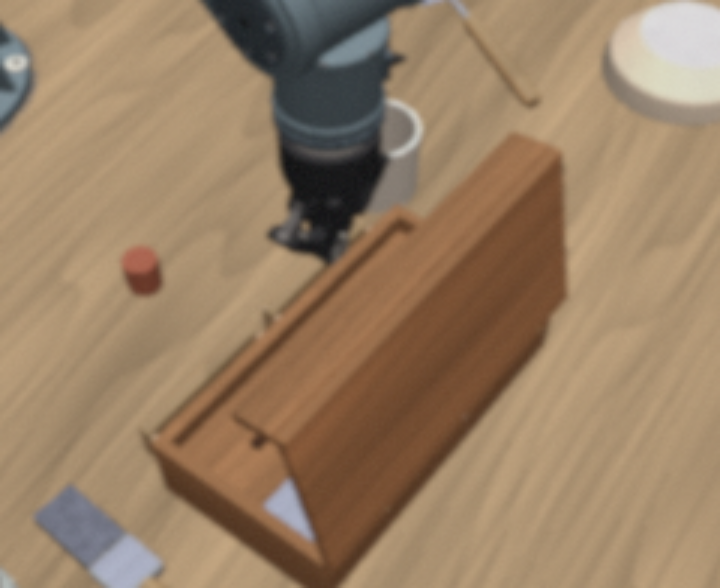

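```bash
python3 - <<'E'
from h import *
c=np.load("chest.npz")
for n,(v0,v1,u0,u1) in dict(scene=(175,232,245,295),top=(190,235,255,300)).items():
    im,d,P,K=pts(n);P[d==0]=np.nan
    L=np.dstack([(P[...,:2]-c["o"])@np.stack([c["ex"],c["ey"]],1),P[...,2]])
    g=im.astype(int);k=(g.max(-1)-g.min(-1)<22)&(g.max(-1)<120)
    w=np.zeros_like(k);w[v0:v1,u0:u1]=1;k&=w;A=L[k]
    for z0 in np.arange(.0,.2,.01):
        b=A[(A[:,2]>=z0)&(A[:,2]<z0+.01)]
        if len(b)>2: print(n,round(z0,2),len(b),np.round(np.percentile(b,[3,97],axis=0)[:,:2],3).tolist())
    if n=="scene":
        for col in (262,266,270,272,275): print(col,[(r,*np.round(L[r,col],3)) for r in range(196,226,3)])
E
```

```text
scene 0.08 6 [[-0.092, 0.06], [-0.083, 0.067]]
scene 0.09 15 [[-0.086, 0.06], [-0.079, 0.074]]
scene 0.1 19 [[-0.084, 0.061], [-0.077, 0.078]]
scene 0.11 11 [[-0.082, 0.051], [-0.076, 0.079]]
scene 0.12 45 [[-0.094, 0.046], [-0.076, 0.107]]
scene 0.13 49 [[-0.096, 0.038], [-0.076, 0.112]]
scene 0.14 60 [[-0.082, 0.03], [-0.072, 0.119]]
scene 0.15 49 [[-0.078, 0.022], [-0.071, 0.123]]
scene 0.16 103 [[-0.097, 0.013], [-0.072, 0.127]]
scene 0.17 69 [[-0.092, 0.018], [-0.069, 0.079]]
scene 0.18 56 [[-0.094, 0.031], [-0.07, 0.06]]
scene 0.19 28 [[-0.095, 0.035], [-0.077, 0.043]]
262 [(196, np.float64(-0.081), np.float64(0.035), np.float64(0.184)), (199, np.float64(-0.168), np.float64(0.134), np.float64(-0.001)), (202, np.float64(-0.099), np.float64(0.054), np.float64(0.127)), (205, np.float64(-0.078), np.float64(0.03), np.float64(0.158)), (208, np.float64(-0.077), np.float64(0.028), np.float64(0.149)), (211, np.float64(-0.14), np.float64(0.1), np.float64(0.004)), (214, np.float64(-0.135), np.float64(0.093), np.float64(0.002)), (217, np.float64(-0.103), np.float64(0.056), np.float64(0.059
[... 2269 characters left out ...]
p.float64(0.119)), (205, np.float64(-0.079), np.float64(0.078), np.float64(0.105)), (208, np.float64(-0.078), np.float64(0.078), np.float64(0.094)), (211, np.float64(-0.076), np.float64(0.075), np.float64(0.087)), (214, np.float64(-0.07), np.float64(0.066), np.float64(0.089)), (217, np.float64(-0.068), np.float64(0.064), np.float64(0.08)), (220, np.float64(-0.068), np.float64(0.064), np.float64(0.067)), (223, np.float64(-0.064), np.float64(0.059), np.float64(0.063))]
top 0.04 3 [[-0.112, 0.068], [-0.112, 0.073]]
top 0.14 6 [[-0.103, 0.11], [-0.099, 0.117]]
top 0.15 9 [[-0.103, 0.03], [-0.095, 0.126]]
top 0.16 24 [[-0.103, 0.118], [-0.095, 0.133]]
top 0.17 4 [[-0.103, 0.039], [-0.096, 0.131]]
```

The depth says the finger stands at the chest front, yet the panel still appears at -0.112. I'll back off gently and compare.

>>> step_arm:
  motion:
    - [0, 0, -5, 0, 0, 0, 255]
    - [0, 0, -10, 0, 0, 0, 255]
    - [0, 0, -15, 0, 0, 0, 255]
    - [0, 0, -20, 0, 0, 0, 255]
    - [0, 0, -25, 0, 0, 0, 255]

```text
time_s: 4.53
eef_pos: [0.4812, -0.0086, 0.0354]
eef_rot: [0.706, 0.032, 0.706, -0.032]
wrist_force: [-0.2, -0.0, 0.1]
opening: -0.003
```

```bash
python3 dr.py | grep -E "^t |top (0.1|0.05|-0.05)"
```

```text
t 4.53 chest xyz [-0.1155  0.0733  0.0354] tool z yaw off -0.05 x [ 0. -0. -1.] F [-0.2 -0.   0.1] open -0.0
top 0.13 0 []
top 0.12 0 []
top 0.11 0 []
top 0.05 0 []
top -0.05 73 [(-0.113, 0.059), (-0.107, 0.058), (-0.101, 0.053), (-0.08, 0.058), (-0.072, 0.084), (-0.064, 0.058), (-0.058, 0.058)]
```

```bash
python3 - <<'E'
from h import *
a,_,_,_=pts("top");b,_,_,_=pts("scene")
save(np.hstack([cv2.resize(a[130:240,235:375],(400,314),interpolation=2),cv2.resize(b[170:290,200:340],(366,314),interpolation=2)]),"x2.png")
E
python3 dr.py | grep scene
```

```text
scene 0.13 69 [(-0.109, 0.056), (-0.102, 0.057), (-0.098, 0.057), (-0.076, 0.084), (-0.071, 0.087), (-0.068, 0.083), (-0.067, 0.064)]
scene 0.12 70 [(-0.109, 0.056), (-0.103, 0.06), (-0.099, 0.057), (-0.075, 0.086), (-0.07, 0.085), (-0.068, 0.067), (-0.064, 0.066)]
scene 0.11 67 [(-0.109, 0.055), (-0.103, 0.057), (-0.098, 0.053), (-0.075, 0.086), (-0.069, 0.086), (-0.068, 0.068), (-0.067, 0.067)]
scene 0.09 77 [(-0.11, 0.055), (-0.103, 0.058), (-0.098, 0.051), (-0.074, 0.085), (-0.069, 0.067), (-0.068, 0.087), (-0.064, 0.066)]
scene 0.073 92 [(-0.11, 0.056), (-0.103, 0.091), (-0.102, 0.081), (-0.098, 0.051), (-0.073, 0.088), (-0.069, 0.086), (-0.067, 0.073)]
scene 0.05 68 [(-0.108, 0.056), (-0.103, 0.059), (-0.098, 0.056), (-0.075, 0.087), (-0.069, 0.078), (-0.068, 0.076), (-0.067, 0.066)]
scene 0.02 77 [(-0.109, 0.055), (-0.101, 0.055), (-0.098, 0.05), (-0.075, 0.085), (-0.069, 0.076), (-0.068, 0.083), (-0.065, 0.065)]
scene -0.02 88 [(-0.109, 0.056), (-0.103, 0.054), (-0.098, 0.053), (-0.076, 0.089), (-0.07, 0.086), (-0.069, 0.067), (-0.066, 0.065)]
scene -0.05 84 [(-0.109, 0.058), (-0.101, 0.054), (-0.098, 0.054), (-0.075, 0.084), (-0.069, 0.069), (-0.068, 0.063), (-0.066, 0.064)]
scene -0.073 90 [(-0.108, 0.056), (-0.102, 0.054), (-0.098, 0.047), (-0.076, 0.087), (-0.071, 0.087), (-0.069, 0.079), (-0.066, 0.065)]
scene -0.1 112 [(-0.109, 0.055), (-0.101, 0.057), (-0.079, 0.085), (-0.072, 0.087), (-0.069, 0.082), (-0.066, 0.063), (-0.058, 0.063)]
scene -0.12 120 [(-0.109, 0.057), (-0.101, 0.058), (-0.098, 0.054), (-0.071, 0.086), (-0.069, 0.071), (-0.065, 0.064), (-0.058, 0.064)]
scene -0.13 120 [(-0.11, 0.055), (-0.101, 0.058), (-0.096, 0.05), (-0.071, 0.085), (-0.069, 0.072), (-0.066, 0.063), (-0.057, 0.064)]
```

View pics/x2.png

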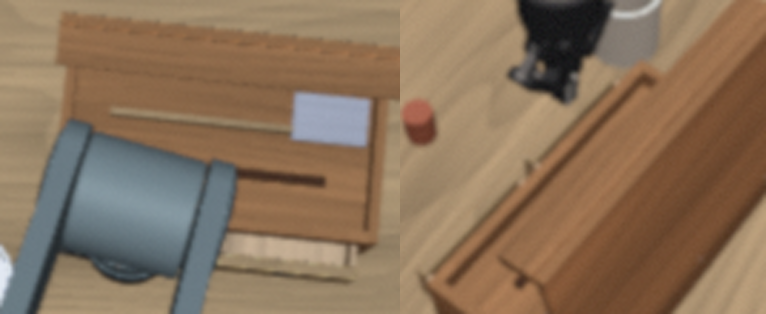

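```bash
python3 - <<'E'
from h import *
st()
c=np.load("chest.npz")
im,d,P,K=pts("scene");P[d==0]=np.nan
L=np.dstack([(P[...,:2]-c["o"])@np.stack([c["ex"],c["ey"]],1),P[...,2]])
T=np.linalg.inv(np.array(K["T"]));p=ctrl.get_obs()["eef_pos"]
for dz in(0,.05):
    q=T@np.r_[p+[0,0,dz],1];print("tcp pix",dz,q[0]/q[2]*K["fx"]+K["cx"],q[1]/q[2]*K["fy"]+K["cy"])
k=(abs(L[...,1]-.073)<.03)&(L[...,0]<-.08)&(L[...,0]>-.15)&(L[...,2]>.03)&(L[...,2]<.16)
A=L[k]
for z0 in np.arange(.03,.16,.01):
    b=A[(A[:,2]>=z0)&(A[:,2]<z0+.01)]
    if len(b)>2: print(round(z0,2),len(b),np.round(np.percentile(b,[3,97],axis=0)[:,:2],3).tolist())
save(cv2.resize(im[180:240,230:300],None,fx=10,fy=10,interpolation=0),"f3.png")
E
```

```text
t 4.83 chest xyz [-0.115   0.0733  0.0355] tool z yaw off -0.05 x [ 0. -0. -1.] F [-0.5 -0.3  0.4] open -0.0
tcp pix 0 262.7969109836196 215.37225649964964
tcp pix 0.05 262.2125028520076 203.8511388623306
0.04 28 [[-0.099, 0.046], [-0.097, 0.099]]
0.05 108 [[-0.109, 0.046], [-0.097, 0.102]]
0.08 21 [[-0.116, 0.06], [-0.101, 0.08]]
0.09 23 [[-0.11, 0.06], [-0.101, 0.08]]
0.1 17 [[-0.108, 0.06], [-0.101, 0.081]]
0.11 12 [[-0.105, 0.062], [-0.099, 0.085]]
0.12 59 [[-0.121, 0.047], [-0.099, 0.1]]
0.13 39 [[-0.12, 0.046], [-0.099, 0.1]]
0.14 29 [[-0.107, 0.055], [-0.095, 0.088]]
0.15 37 [[-0.102, 0.053], [-0.095, 0.089]]
```

View pics/f3.png

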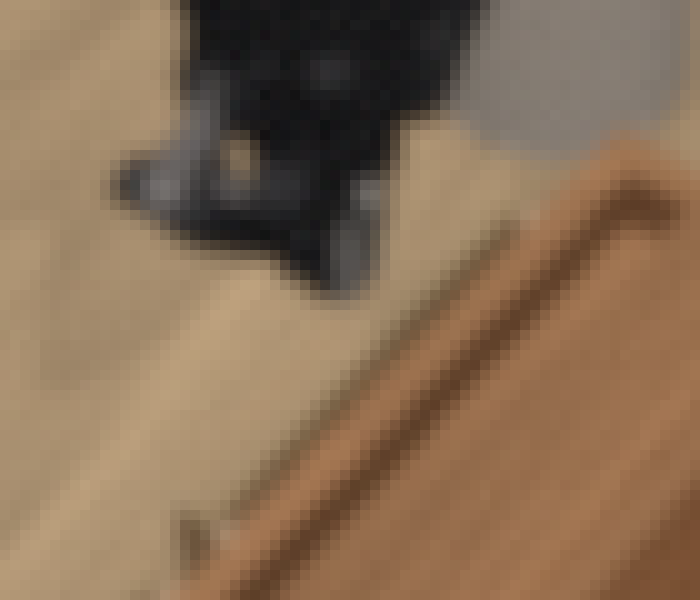

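The picture shows the fingertips at about pixel (265,209), roughly z = 0.08, while the state reports TCP z = 0.035. The real tip is therefore about 43 mm higher than reported, so it passed over the drawer and touched the chest rim. I'll back off and descend with a force check.

>>> step_arm:
  motion:
    - [0, 0, -20, 0, 0, 0, 255]
    - [0, 0, -45, 0, 0, 0, 255]
    - [10, 0, -45, 0, 0, 0, 255]
    - [20, 0, -45, 0, 0, 0, 255]
    - [28, 0, -45, 0, 0, 0, 255]
    - [28, 0, -45, 0, 0, 0, 255]

```text
time_s: 5.62
eef_pos: [0.4363, -0.0044, 0.0064]
eef_rot: [0.706, 0.032, 0.707, -0.032]
wrist_force: [-0.1, -1.0, 0.4]
opening: 0.001
```

```bash
cat > tip.py <<'E'
from h import *
st()
o=ctrl.get_obs();c=np.load("chest.npz");p=o["eef_pos"];e=(p[:2]-c["o"])
tx,ty=e@c["ex"],e@c["ey"]
im,d,P,K=pts("scene");P[d==0]=np.nan
L=np.dstack([(P[...,:2]-c["o"])@np.stack([c["ex"],c["ey"]],1),P[...,2]])
g=im.astype(int);k=(g.max(-1)-g.min(-1)<30)&(abs(L[...,0]-tx)<.03)&(abs(L[...,1]-ty)<.025)&(L[...,2]>p[2]-.02)&(L[...,2]<p[2]+.13)&(L[...,2]>.012)
A=L[k];print("tip lowest z",np.round(np.sort(A[:,2])[:12],3),"offset",round(np.sort(A[:,2])[4]-p[2],3))
E
python3 tip.py
```

```text
t 5.62 chest xyz [-0.1606  0.0734  0.0064] tool z yaw off -0.05 x [-0.002  0.001 -1.   ] F [-0.1 -1.   0.4] open 0.0
tip lowest z [0.051 0.054 0.054 0.054 0.055 0.055 0.057 0.057 0.058 0.058 0.058 0.059] offset 0.048
```

>>> step_arm:
  motion:
    - [5, 0, 0, 0, 0, 0, 255]
    - [10, 0, 0, 0, 0, 0, 255]
    - [15, 0, 0, 0, 0, 0, 255]
    - [18, 0, 0, 0, 0, 0, 255]
    - [18, 0, 0, 0, 0, 0, 255]

```text
time_s: 6.3
eef_pos: [0.4364, -0.0045, -0.0109]
eef_rot: [0.706, 0.032, 0.707, -0.032]
wrist_force: [0.8, -1.0, 0.0]
opening: -0.001
```

```bash
python3 tip.py
```

```text
t 6.3 chest xyz [-0.1605  0.0734 -0.0109] tool z yaw off -0.05 x [-0.001  0.    -1.   ] F [ 0.8 -1.   0. ] open -0.0
tip lowest z [0.036 0.037 0.038 0.038 0.039 0.04  0.042 0.042 0.043 0.043 0.043 0.043] offset 0.05
```

Confirmed: there's no contact at a reported z of -0.011. Now I'll push the left drawer.

>>> step_arm:
  motion:
    - [0, 0, 15, 0, 0, 0, 255]
    - [0, 0, 28, 0, 0, 0, 255]
    - [0, 0, 36, 0, 0, 0, 255]
    - [0, 0, 43, 0, 0, 0, 255]
    - [0, 0, 50, 0, 0, 0, 255]
    - [0, 0, 56, 0, 0, 0, 255]
    - [0, 0, 61, 0, 0, 0, 255]
    - [0, 0, 64, 0, 0, 0, 255]
    - [0, 0, 66, 0, 0, 0, 255]
    - [0, 0, 66, 0, 0, 0, 255]

```text
time_s: 7.6
eef_pos: [0.5022, -0.0105, -0.0107]
eef_rot: [0.706, 0.032, 0.707, -0.032]
wrist_force: [-1.1, -0.4, -1.0]
opening: 0.001
```

```bash
python3 dr.py | grep -E "^t |scene (0|-0.05)"
```

```text
t 7.6 chest xyz [-0.0945  0.0733 -0.0107] tool z yaw off -0.05 x [-0.001  0.    -1.   ] F [-1.1 -0.4 -1. ] open 0.0
scene 0.13 44 [(-0.078, 0.084), (-0.072, 0.088), (-0.069, 0.082), (-0.068, 0.074), (-0.068, 0.067), (-0.067, 0.063), (-0.063, 0.064)]
scene 0.12 50 [(-0.081, 0.095), (-0.075, 0.086), (-0.07, 0.088), (-0.069, 0.074), (-0.068, 0.084), (-0.067, 0.081), (-0.063, 0.064)]
scene 0.11 59 [(-0.084, 0.093), (-0.08, 0.089), (-0.075, 0.087), (-0.071, 0.088), (-0.069, 0.074), (-0.068, 0.085), (-0.064, 0.064)]
scene 0.09 52 [(-0.077, 0.087), (-0.076, 0.082), (-0.071, 0.088), (-0.069, 0.084), (-0.068, 0.09), (-0.068, 0.07), (-0.065, 0.064)]
scene 0.073 55 [(-0.082, 0.085), (-0.077, 0.086), (-0.074, 0.088), (-0.07, 0.088), (-0.069, 0.087), (-0.068, 0.071), (-0.066, 0.066)]
scene 0.05 68 [(-0.098, 0.085), (-0.09, 0.086), (-0.08, 0.084), (-0.073, 0.086), (-0.069, 0.087), (-0.068, 0.089), (-0.067, 0.078)]
scene 0.02 53 [(-0.078, 0.085), (-0.074, 0.086), (-0.069, 0.088), (-0.069, 0.064), (-0.069, 0.069), (-0.068, 0.088), (-0.065, 0.063)]
scene -0.05 87 [(-0.109, 0.057), (-0.102, 0.057), (-0.098, 0.053), (-0.074, 0.087), (-0.07, 0.068), (-0.069, 0.079), (-0.066, 0.064)]
```

The left drawer has moved in. I'll nudge it on to the stop.

>>> step_arm:
  motion:
    - [0, 0, 2, 0, 0, 0, 255]
    - [0, 0, 4, 0, 0, 0, 255]
    - [0, 0, 5, 0, 0, 0, 255]
    - [0, 0, 5, 0, 0, 0, 255]

```text
time_s: 8.2
eef_pos: [0.5013, -0.0098, -0.0125]
eef_rot: [0.702, 0.033, 0.711, -0.032]
wrist_force: [-18.0, 0.2, 5.7]
opening: -0.0
```

18 N, so it's firmly at the stop. I'll back off and shift to the right drawer, clear of the post, which lies at x < -0.222.

>>> step_arm:
  motion:
    - [0, 0, -20, 0, 0, 0, 255]
    - [0, 0, -58, 0, 0, 0, 255]
    - [0, -50, -62, 0, 0, 0, 255]
    - [0, -100, -62, 0, 0, 0, 255]
    - [0, -146, -62, 0, 0, 0, 255]
    - [0, -146, -62, 0, 0, 0, 255]
    - [0, -146, -62, 0, 0, 0, 255]

```text
time_s: 9.07
eef_pos: [0.4325, -0.1506, -0.0105]
eef_rot: [0.706, 0.033, 0.706, -0.032]
wrist_force: [-0.5, 0.7, -0.4]
opening: 0.003
```

```bash
python3 dr.py | grep -E "^t |(scene|top) (0.1|0.07|0.02|0.05|-0.05)"
```

```text
t 9.07 chest xyz [-0.1513 -0.0724 -0.0105] tool z yaw off -0.09 x [ 0.  0. -1.] F [-0.5  0.7 -0.4] open 0.0
top 0.13 61 [(-0.083, 0.048), (-0.08, 0.084), (-0.078, 0.091), (-0.075, 0.085), (-0.067, 0.066), (-0.061, 0.062), (-0.056, 0.064)]
top 0.12 56 [(-0.083, 0.053), (-0.08, 0.072), (-0.077, 0.085), (-0.073, 0.08), (-0.065, 0.061), (-0.06, 0.064), (-0.055, 0.066)]
top 0.11 59 [(-0.083, 0.045), (-0.081, 0.078), (-0.079, 0.085), (-0.073, 0.086), (-0.065, 0.064), (-0.061, 0.062), (-0.056, 0.061)]
top 0.073 62 [(-0.083, 0.054), (-0.081, 0.076), (-0.08, 0.085), (-0.073, 0.079), (-0.066, 0.062), (-0.061, 0.064), (-0.058, 0.062)]
top 0.05 55 [(-0.083, 0.047), (-0.08, 0.064), (-0.08, 0.065), (-0.075, 0.083), (-0.067, 0.064), (-0.063, 0.059), (-0.058, 0.06)]
top 0.02 64 [(-0.083, 0.054), (-0.081, 0.073), (-0.077, 0.084), (-0.074, 0.083), (-0.066, 0.059), (-0.06, 0.059), (-0.055, 0.062)]
top -0.05 20 [(-0.065, 0.063), (-0.062, 0.068), (-0.062, 0.063), (-0.059, 0.063), (-0.057, 0.067), (-0.057, 0.062), (-0.054, 0.068)]
scene 0.13 45 [(-0.078, 0.084), (-0.074, 0.087), (-0.07, 0.084), (-0.069, 0
[... 159 characters left out ...]
-0.067, 0.064), (-0.063, 0.064)]
scene 0.11 43 [(-0.078, 0.085), (-0.073, 0.086), (-0.069, 0.073), (-0.069, 0.071), (-0.068, 0.067), (-0.068, 0.081), (-0.063, 0.065)]
scene 0.073 48 [(-0.078, 0.087), (-0.075, 0.085), (-0.071, 0.085), (-0.069, 0.072), (-0.069, 0.073), (-0.068, 0.083), (-0.065, 0.064)]
scene 0.05 48 [(-0.077, 0.085), (-0.074, 0.088), (-0.071, 0.087), (-0.069, 0.065), (-0.069, 0.071), (-0.068, 0.076), (-0.066, 0.061)]
scene 0.02 53 [(-0.078, 0.084), (-0.074, 0.085), (-0.071, 0.085), (-0.069, 0.077), (-0.068, 0.065), (-0.068, 0.079), (-0.063, 0.064)]
scene -0.05 98 [(-0.14, 0.089), (-0.108, 0.057), (-0.1, 0.057), (-0.077, 0.086), (-0.071, 0.08), (-0.068, 0.079), (-0.067, 0.062)]
```

The left drawer is flush. Now the right one, which comes home at a TCP of about -0.0925.

>>> step_arm:
  motion:
    - [0, 0, 13, 0, 0, 0, 255]
    - [0, 0, 25, 0, 0, 0, 255]
    - [0, 0, 33, 0, 0, 0, 255]
    - [0, 0, 40, 0, 0, 0, 255]
    - [0, 0, 47, 0, 0, 0, 255]
    - [0, 0, 52, 0, 0, 0, 255]
    - [0, 0, 56, 0, 0, 0, 255]
    - [0, 0, 58, 0, 0, 0, 255]
    - [0, 0, 60, 0, 0, 0, 255]
    - [0, 0, 61, 0, 0, 0, 255]

```text
time_s: 10.42
eef_pos: [0.488, -0.1551, -0.012]
eef_rot: [0.703, 0.033, 0.71, -0.031]
wrist_force: [-20.1, 0.3, 7.5]
opening: 0.001
```

>>> step_arm:
  motion:
    - [0, 0, 1, 0, 0, 0, 255]
    - [0, 0, 1, 0, 0, 0, 255]

```text
time_s: 10.68
eef_pos: [0.4878, -0.1548, -0.0125]
eef_rot: [0.702, 0.033, 0.711, -0.031]
wrist_force: [-21.1, -0.6, 6.5]
opening: 0.002
```

The right drawer stopped at the same depth as the left. I'll back off and rise.

>>> step_arm:
  motion:
    - [0, 0, -20, 0, 0, 0, 255]
    - [0, 0, -50, 0, 0, 0, 255]
    - [-60, 20, -55, 0, 0, 0, 255]
    - [-120, 40, -55, 0, 0, 0, 255]
    - [-180, 60, -55, 0, 0, 0, 255]
    - [-240, 73, -55, 0, 0, 0, 255]
    - [-295, 73, -55, 0, 0, 0, 255]
    - [-295, 73, -55, 0, 0, 0, 255]
    - [-295, 73, -55, 0, 0, 0, 255]

```text
time_s: 11.8
eef_pos: [0.4458, -0.0787, 0.2839]
eef_rot: [0.706, 0.032, 0.706, -0.032]
wrist_force: [-0.4, 0.1, -0.9]
opening: 0.003
```

```bash
python3 dr.py | grep -E "^t |(scene|top) (0.0|-)"; python3 tip.py
```

```text
t 11.8 chest xyz [-0.1444  0.0003  0.2839] tool z yaw off -0.06 x [ 0. -0. -1.] F [-0.4  0.1 -0.9] open 0.0
top 0.09 60 [(-0.083, 0.053), (-0.08, 0.058), (-0.079, 0.081), (-0.074, 0.085), (-0.07, 0.08), (-0.062, 0.064), (-0.057, 0.061)]
top 0.073 56 [(-0.083, 0.046), (-0.08, 0.067), (-0.077, 0.083), (-0.072, 0.086), (-0.064, 0.064), (-0.061, 0.06), (-0.055, 0.063)]
top 0.05 0 []
top 0.02 6 [(-0.066, 0.062), (-0.064, 0.063), (-0.06, 0.059), (-0.058, 0.063), (-0.055, 0.063), (-0.052, 0.059)]
top -0.02 0 []
top -0.05 0 []
top -0.073 0 []
top -0.1 0 []
top -0.12 0 []
top -0.13 0 []
scene 0.09 51 [(-0.078, 0.085), (-0.075, 0.085), (-0.071, 0.084), (-0.069, 0.075), (-0.068, 0.086), (-0.067, 0.063), (-0.063, 0.064)]
scene 0.073 48 [(-0.079, 0.084), (-0.075, 0.089), (-0.071, 0.088), (-0.069, 0.064), (-0.069, 0.069), (-0.068, 0.075), (-0.067, 0.072)]
scene 0.05 49 [(-0.077, 0.086), (-0.074, 0.085), (-0.07, 0.065), (-0.069, 0.082), (-0.068, 0.064), (-0.067, 0.061), (-0.064, 0.064)]
scene 0.02 54 [(-0.078, 0.085), (-0.074, 0.087), (-0.07, 0.087), (-0.069, 0.069), (-0.068, 0.065), (-0.067, 0.084
[... 339 characters left out ...]
-0.07, 0.084), (-0.069, 0.082), (-0.069, 0.064), (-0.067, 0.064), (-0.064, 0.063)]
scene -0.1 79 [(-0.079, 0.086), (-0.073, 0.087), (-0.07, 0.064), (-0.069, 0.085), (-0.066, 0.064), (-0.061, 0.063), (-0.055, 0.064)]
scene -0.12 85 [(-0.079, 0.084), (-0.072, 0.087), (-0.069, 0.07), (-0.068, 0.085), (-0.066, 0.063), (-0.06, 0.063), (-0.054, 0.065)]
scene -0.13 85 [(-0.078, 0.087), (-0.073, 0.087), (-0.069, 0.075), (-0.068, 0.081), (-0.067, 0.065), (-0.061, 0.063), (-0.055, 0.064)]
t 11.9 chest xyz [-0.1452  0.0005  0.2826] tool z yaw off -0.07 x [-0.003  0.001 -1.   ] F [-0.2  0.1 -1.1] open 0.0
tip lowest z [0.323 0.323 0.325 0.326 0.327 0.328 0.328 0.329 0.329 0.329 0.33  0.33 ] offset 0.044
```

Both drawers are flush, and the tip is at about z = 0.325. Now over the lid, then down behind it.

>>> step_arm:
  motion:
    - [0, 0, 60, 0, 0, 0, 255]
    - [0, 0, 120, 0, 0, 0, 255]
    - [0, 0, 180, 0, 0, 0, 255]
    - [0, 0, 240, 0, 0, 0, 255]
    - [0, 0, 278, 0, 0, 0, 255]
    - [0, 0, 278, 0, 0, 0, 255]
    - [0, 0, 278, 0, 0, 0, 255]
    - [30, 0, 278, 0, 0, 0, 255]
    - [50, 0, 278, 0, 0, 0, 255]
    - [50, 0, 278, 0, 0, 0, 255]

```text
time_s: 13.2
eef_pos: [0.7209, -0.1036, 0.2322]
eef_rot: [0.705, 0.033, 0.708, -0.032]
wrist_force: [0.0, -0.1, 0.0]
opening: -0.002
```

```bash
python3 tip.py; python3 - <<'E'
from h import *
a,_,_,_=pts("scene");save(cv2.resize(a[60:330,150:420],(700,700))[:600],"b4.png")
E
```

```text
t 13.2 chest xyz [0.1318 0.0003 0.2322] tool z yaw off -0.06 x [-0.004  0.001 -1.   ] F [ 0.  -0.1  0. ] open -0.0
tip lowest z [0.276 0.276 0.277 0.279 0.279 0.28  0.281 0.282 0.283 0.283 0.283 0.284] offset 0.047
```

View pics/b4.png

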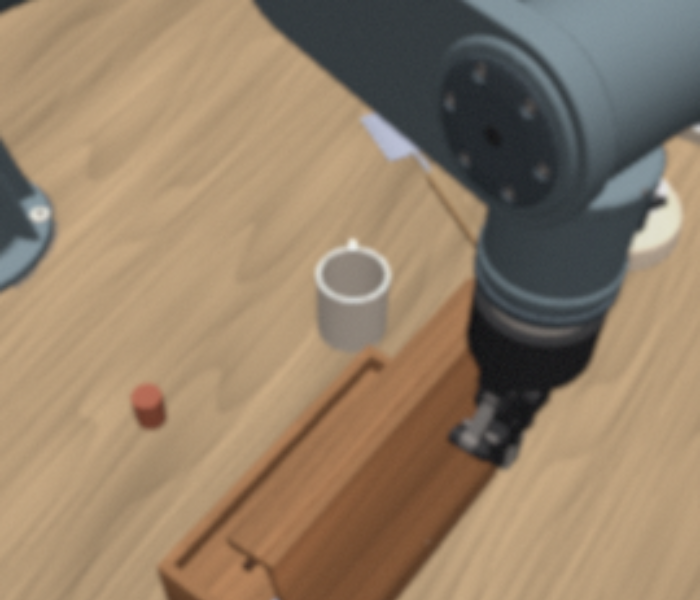

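Both drawers look flush, and the tip at (505,460) is clear behind the lid. I'll lower it to push height and approach.

>>> step_arm:
  motion:
    - [25, 0, 0, 0, 0, 0, 255]
    - [50, 0, 0, 0, 0, 0, 255]
    - [50, 0, -15, 0, 0, 0, 255]
    - [50, 0, -30, 0, 0, 0, 255]
    - [50, 0, -42, 0, 0, 0, 255]
    - [50, 0, -50, 0, 0, 0, 255]
    - [50, 0, -50, 0, 0, 0, 255]

```text
time_s: 14.18
eef_pos: [0.673, -0.0995, 0.1851]
eef_rot: [0.707, 0.032, 0.706, -0.032]
wrist_force: [0.2, 0.2, 0.1]
opening: -0.002
```

```bash
python3 tip.py
```

```text
t 14.18 chest xyz [8.370e-02 1.000e-04 1.851e-01] tool z yaw off -0.06 x [ 0.001 -0.    -1.   ] F [0.2 0.2 0.1] open -0.0
tip lowest z [0.169 0.226 0.228 0.23  0.231 0.233 0.234 0.235 0.235 0.235 0.235 0.236] offset 0.046
```

>>> step_arm:
  motion:
    - [0, 0, -9, 0, 0, 0, 255]
    - [2, 0, -18, 0, 0, 0, 255]
    - [5, 0, -31, 0, 0, 0, 255]
    - [10, 0, -45, 0, 0, 0, 255]
    - [16, 0, -57, 0, 0, 0, 255]
    - [24, 0, -69, 0, 0, 0, 255]
    - [24, 0, -69, 0, 0, 0, 255]

```text
time_s: 15.1
eef_pos: [0.6031, -0.0929, 0.16]
eef_rot: [0.706, 0.032, 0.707, -0.032]
wrist_force: [-0.5, -0.3, -0.0]
opening: -0.002
```

```bash
cat > lid.py <<'E'
from h import *
st()
c=np.load("chest.npz")
im,d,P,K=pts("scene");P[d==0]=np.nan
L=np.dstack([(P[...,:2]-c["o"])@np.stack([c["ex"],c["ey"]],1),P[...,2]])
k=(abs(L[...,1]+.09)<.04)&(L[...,0]<.1)&(L[...,0]>-.1)&(L[...,2]>.07)&(L[...,2]<.27)
A=L[k][:,[0,2]];th=np.arctan2(A[:,1]-.0855,.08-A[:,0]);r=np.hypot(A[:,1]-.0855,.08-A[:,0])
s=(r>.06)&(r<.17);a=th[s]-np.arcsin(np.clip(.01/r[s],-1,1));print("lid angle",np.round(np.percentile(a,[10,50,90]),3),s.sum())
E
python3 lid.py
```

```text
t 15.1 chest xyz [0.0135 0.0004 0.16  ] tool z yaw off -0.06 x [-0.001  0.    -1.   ] F [-0.5 -0.3 -0. ] open -0.0
lid angle [0.913 0.926 0.941] 1901
```

The lid follows (0.92 rad). I'll continue along the arc.

>>> step_arm:
  motion:
    - [8, 0, -11, 0, 0, 0, 255]
    - [18, 0, -21, 0, 0, 0, 255]
    - [29, 0, -31, 0, 0, 0, 255]
    - [40, 0, -39, 0, 0, 0, 255]
    - [52, 0, -46, 0, 0, 0, 255]
    - [65, 0, -52, 0, 0, 0, 255]
    - [78, 0, -56, 0, 0, 0, 255]
    - [90, 0, -59, 0, 0, 0, 255]
    - [90, 0, -59, 0, 0, 0, 255]

```text
time_s: 16.27
eef_pos: [0.5444, -0.0873, 0.0688]
eef_rot: [0.705, 0.033, 0.707, -0.032]
wrist_force: [-0.4, -0.2, -0.5]
opening: 0.001
```

```bash
python3 lid.py
```

```text
t 16.27 chest xyz [-0.0455  0.0007  0.0688] tool z yaw off -0.06 x [-0.003  0.001 -1.   ] F [-0.4 -0.2 -0.5] open 0.0
lid angle [0.078 0.094 0.118] 1783
```

Now press down slowly until the force rises.

>>> step_arm:
  motion:
    - [4, 0, 0, 0, 0, 0, 255]
    - [8, 0, 0, 0, 0, 0, 255]
    - [12, 0, 0, 0, 0, 0, 255]
    - [15, 0, 0, 0, 0, 0, 255]
    - [17, 0, 0, 0, 0, 0, 255]
    - [17, 0, 0, 0, 0, 0, 255]

```text
time_s: 17.08
eef_pos: [0.5455, -0.0879, 0.0564]
eef_rot: [0.706, 0.032, 0.707, -0.032]
wrist_force: [-13.9, 3.9, 26.4]
opening: 0.001
```

```bash
python3 lid.py
```

```text
t 17.07 chest xyz [-0.0443  0.0002  0.0564] tool z yaw off -0.01 x [-0.001 -0.    -1.   ] F [-13.9   3.9  26.4] open 0.0
lid angle [-0.006  0.011  0.034] 1729
```

The lid is at its stop (26 N). I'll lift away and verify.

>>> step_arm:
  motion:
    - [-10, 0, 0, 0, 0, 0, 255]
    - [-60, 0, 0, 0, 0, 0, 255]
    - [-120, 0, 0, 0, 0, 0, 255]
    - [-160, 0, -60, 0, 0, 0, 255]
    - [-160, 0, -120, 0, 0, 0, 255]
    - [-160, 0, -180, 0, 0, 0, 255]
    - [-160, 0, -180, 0, 0, 0, 255]
    - [-160, 0, -180, 0, 0, 0, 255]

```text
time_s: 18.12
eef_pos: [0.3669, -0.0718, 0.214]
eef_rot: [0.707, 0.032, 0.706, -0.033]
wrist_force: [0.9, 0.1, -0.3]
opening: 0.001
```

```bash
python3 lid.py; python3 dr.py | grep -E "(scene|top) (0.1|0.07|-0.1|-0.07)"; python3 - <<'E'
from h import *
c=np.load("chest.npz")
for n in("top","scene"):
    im,d,P,K=pts(n);z=np.load(n+"0.npz");save(im,n+"9.png")
    df=np.abs(im.astype(int)-z["im"]).max(-1)>60
    nn,_,s,ce=cv2.connectedComponentsWithStats(df.astype(np.uint8))
    print(n,[s[i].tolist() for i in range(1,nn) if s[i,4]>25])
E
```

```text
t 18.12 chest xyz [-2.236e-01  1.000e-04  2.140e-01] tool z yaw off -0.08 x [ 0.002 -0.001 -1.   ] F [ 0.9  0.1 -0.3] open 0.0
lid angle [-0.006  0.01   0.031] 1656
top 0.13 83 [(-0.093, 0.064), (-0.091, 0.099), (-0.085, 0.098), (-0.079, 0.093), (-0.072, 0.095), (-0.065, 0.091), (-0.061, 0.095)]
top 0.12 83 [(-0.093, 0.064), (-0.092, 0.059), (-0.086, 0.094), (-0.08, 0.093), (-0.071, 0.097), (-0.065, 0.095), (-0.06, 0.096)]
top 0.11 80 [(-0.092, 0.069), (-0.091, 0.097), (-0.085, 0.097), (-0.079, 0.095), (-0.072, 0.098), (-0.064, 0.093), (-0.057, 0.095)]
top 0.073 81 [(-0.093, 0.057), (-0.091, 0.054), (-0.087, 0.099), (-0.08, 0.098), (-0.073, 0.092), (-0.066, 0.096), (-0.06, 0.094)]
top -0.073 82 [(-0.093, 0.097), (-0.09, 0.099), (-0.085, 0.096), (-0.078, 0.099), (-0.072, 0.094), (-0.067, 0.096), (-0.061, 0.095)]
top -0.1 88 [(-0.093, 0.059), (-0.09, 0.096), (-0.085, 0.097), (-0.079, 0.093), (-0.072, 0.092), (-0.063, 0.094), (-0.059, 0.098)]
top -0.12 80 [(-0.093, 0.075), (-0.091, 0.097), (-0.085, 0.095), (-0.079, 0.092), (-0.072, 0.094), (-0.067, 0.093), (-0.059, 0.095)]
top -0.13 81 
[... 1202 characters left out ...]
 163, 27, 18, 425], [278, 185, 70, 10, 156], [256, 208, 100, 14, 378], [279, 224, 18, 34, 85], [289, 226, 25, 46, 167], [300, 226, 69, 128, 1270], [312, 249, 24, 13, 132], [105, 329, 176, 91, 6501], [287, 356, 19, 14, 100], [0, 364, 41, 27, 712], [274, 365, 31, 18, 159], [239, 370, 51, 50, 1078], [244, 374, 8, 9, 53], [0, 394, 33, 26, 472], [306, 399, 16, 21, 229], [289, 400, 14, 8, 26], [283, 413, 13, 7, 53]]
scene [[30, 0, 30, 12, 210], [113, 0, 106, 158, 7068], [160, 0, 15, 9, 40], [61, 6, 24, 14, 184], [45, 19, 20, 18, 168], [61, 52, 9, 9, 33], [42, 55, 37, 41, 825], [320, 177, 28, 51, 657], [218, 199, 78, 80, 199], [302, 228, 26, 31, 70], [282, 260, 19, 22, 48], [248, 292, 16, 20, 143]]
```

View pics/scene9.png

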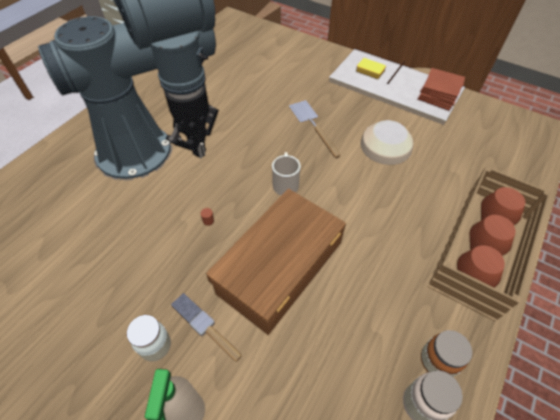

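The lid lies level at z = 0.096 with the chest at about (280,260). No change shows at the mug (286,175), post (207,216), brush, jar, spray, mould or spatula. The hand is in free air, so I'm handing in.

```bash
python3 -c "from bench import ctrl;print(ctrl.hand_in())"
```

```text
the job is handed in; nothing more can be done
None
```

The chest is closed up: I pushed both drawers home with the shut fingertips, then pushed the lid over and down along its arc. I handed the job in at about 18 s on the robot's clock; no verdict came back.

**Last checks**
- **Drawers:** Each was pushed to its stop at about 20 N. Depth showed both fronts within about 3 mm of the chest front line before I touched the lid. I couldn't measure them again afterwards because the shut lid's lip covers them.
- **Lid:** It reached its stop at 26 N and measures 0.01 rad, give or take about 0.02, lying level at z of about 0.096 m. It came down at about 0.8 rad/s.
- **Bystanders:** Comparing pictures before and after showed no change at any of them, and the hand is clear in free air.

**What disagreed:** The reported TCP height was about 43 mm lower than where the cameras showed the fingertips.
- **Effect:** My first drawer push passed over the left drawer. It touched the fixed chest rim at about 7 N and moved nothing.
- **Fix:** I used the camera-measured tip height from then on, and the later contacts fit it.

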